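Centre the feeder drive arm in its free play

TASK

Feel out the free play of the feeder drive's swing arm: by its orange post, swing it gently clockwise seen from above until it meets firm resistance, then back anticlockwise until it meets resistance again, without dragging the sprocket under it round. Then leave the arm released and at rest in the middle of that free play, and do not disturb the loose parts lying around.

Things in the scene. Friction and masses are not known exactly. Their poses are not given: they have to be found in the camera images.
- drive: Fixed green gearbox 130 x 130 mm, 86 mm high, on a 190 x 150 mm foot plate, bolted down. Origin on the bench, directly under the upright axis about which sprocket and arm turn; z up; a grey motor stub points along its +x (away from the robot, give or take its yaw).
- swing_arm: Aluminium swing arm 26 mm wide, 10 mm thick, carrying the post. Origin on the upright axis; -x points along the arm. It turns almost freely (under 1 N at the post, stays where left) within a free play that differs every time: 0.28 to 0.65 rad in all, its middle up to 0.45 rad either side of the drive's -x. It starts inside. At each end its hidden lug meets a hard jaw geared to the sprocket.
- post_top (a point): Centre of the top face of the orange upright round post, 18 mm diameter, near the arm's end: 171 mm above the bench, 54 mm above the arm's top, 120 mm from the upright axis it swings about. Hold it by its upper 40 mm. At an end of the play 3 to 8 N at the post is a firm feel and moves nothing; more than about 12 N drags the sprocket round.
- sprocket_rim (a point): A point on the rim of the steel driven sprocket (116 mm across its teeth, lying flat under the arm, top face 99 mm above the bench), 58 mm from the axis. The sprocket's angle tells nothing of the play. It must not be dragged round: 4 mm or more at the rim is a fault.
- hopper_cap: Loose orange feeder hopper cap, 84 mm across, 42 mm high, lying on the bench. Origin at the centre of its underside. Leave alone.
- spacer_long: Loose aluminium spacer tube, 32 mm across, 90 mm high, standing. Origin at the centre of its underside. Leave alone.
- spacer_short: Loose aluminium spacer tube, 32 mm across, 60 mm high, standing. Origin at the centre of its underside. Leave alone.
- sleeve: Loose white ceramic bearing sleeve, 40 mm across, 50 mm high, standing. Origin at the centre of its underside. Leave alone.

How it is judged (in metres and radians):
On the way, in this order (a step that is already met when the one before it is completed fails the run):
1. the arm is swung clockwise (seen from above) until it presses firmly on the end of its free play (contact force between lug and jaw_cw above 5 N), for 0.1 s.
2. the arm is swung anticlockwise until it presses firmly on the other end (contact force between lug and jaw_ccw above 5 N), for 0.1 s.
At the end, for the whole second after the job is handed in: the arm is released and at rest in the middle of its free play (within 0.044 rad, 5 mm at the post), the sprocket within 4 mm at its rim of where it started (horizontal distance between lug and jaw_middle below 0.0022 m and angular speed of swing_arm below 0.03 rad/s and distance of sprocket_rim from where it was at the start of the episode below 0.004 m); the robot touches nothing.
It fails at once if the sprocket is dragged round by more than 4 mm at its rim (distance of sprocket_rim from where it was at the start of the episode above 0.004 m).
It fails at once if a loose part is pushed more than 15 mm or tipped (distance of any of hopper_cap, spacer_long, spacer_short, sleeve from where it was at the start of the episode above 0.015 m or angle between any of spacer_long, spacer_short, sleeve's own z axis and vertical above 0.3 rad).
It also fails if it takes over 54 s, if anything falls off the work surface, if the arm or the gripper's body presses on something with over 40 N, if the wrist force passes 120 N, or if a joint passes its speed limit or range.

ROBOT

A 6-joint arm with a two-finger parallel gripper is mounted at the origin on the work surface. World frame = base frame: x ahead of the robot, y to its left, z up, the work surface at z = 0. Lengths are in m, angles in degrees, forces in N, time in s.
With the tool pointing down it reaches from about 0.4 to 0.825 m from the base axis. Payload 7 kg.
Tool frame: the origin (TCP) lies on the front face of the gripper's body, between the roots of the fingers; the fingertips stand 66 mm ahead of it and the grasp point (between the pads) lies 47 mm ahead of it; z points along the fingers, y is the line along which they close (so a half turn about z gives the same grasp; the last joint's range is limited). The gripper opens to 88 mm and grips with 3 to 60 N. Pads are 19 mm wide; open, the fingers measure 130 mm over their backs; the gripper's body (78 mm by 193 mm) begins 47 mm behind the grasp point.
Start: joints at [16.507, 20.546, 0.682, 0, -70.136, -16.507], TCP at [0.675, -0, 0.292] pointing down, gripper open.
Joint ranges: [-176.03, 176.03], [-82.01, 121.73], [-58.28, 71.71], [-173.87, 95.51], [-174.79, -0.11], [-173.66, 173.66]. Speed limits (degrees/s): [136.94, 136.94, 172.46, 180, 180, 180].

INTERFACE

Orientations are given as [roll, pitch, yaw] about the fixed x, y, z axes, in that order (R = Rz(yaw) Ry(pitch) Rx(roll)).
In Python, from plant import ctrl gives the robot as it stands.
- The arm moves only by the tool send_rows, never from a script. Its argument "deltas" is a list of rows, each a list of 2 entries, a list of its own where there are three numbers: the shift along the tool's x, y, z each as a share of 800 mm, from -1 to 1, then the turn about the tool's z as a share of 90 degrees, from -1 to 1. A call has exactly 5 rows; each row is the pose to reach, as a shift and turn from the pose commanded when the call began, along the tool's axes at that moment; what a row does not reach only later rows make up. A row lasts 1/12 s, in which the tool goes at most 41.7 mm and 7.16 degrees, less where a joint would pass 70% of its speed; a pose out of reach is approached as far as the arm can. A call with a number of a shift or a turn outside -1 to 1 is refused whole. A call with a gripper value outside its range is refused whole. "gripper" is the opening, from 0 (shut) to 1 (fully open), set as the call begins (left out, the last holds). The fingers move at their own pace and stop on an object; the grip force is fixed at half the most. Time passes only in rows, so rows that repeat a pose let the fingers close, or fill a call up. It gives the time, the measured TCP pose, the force, the opening and the grip force at its end, in the units of the state.
- ctrl.get_obs(): the state, without advancing time (a new reading comes with each control period).
- ctrl.snapshot(name): name is "scene" or "side" or "wrist"; returns a dict with "color" (384x512x3 uint8, red, green, blue), "vertical_fov" (degrees; the focal length in pixels is half the picture's height over the tangent of half this angle, whatever the lens; pixels are square), "cx", "cy" (the principal point, pixels), "rvec" (rotation vector, rad) and "tvec" (3), from world to camera coordinates, as OpenCV has them. Camera axes: x right, y down, z forward; pixel columns grow to the right and rows downward; lengths in m; the calibration is good to about 2 mm. A picture is of the moment at which its call begins. There is no depth.
- ctrl.close_job(): hands the job in; it is judged then, once.
Trained networks look in a picture, given as the dict that the camera call returned (one of the last four; its "shot" number tells which), for a name from the list of things; names that differ only in an ending like _2 or _b are one class to them, and where a whole thing is asked for, a point or a joint stands for the part that bears it (a point fixed in the world has none). Each returns a list of dicts, best first, with "conf" (0 to 1); they miss things now and then, are a little off and sometimes report something else, mostly with a low value. They report only what shows in the picture. A call takes as long as a camera call.
- ctrl.boxes_of(picture, thing): "xy" ([column, row] as shares, 0 to 1, of the picture: columns of its width, rows of its height, amid what is visible of it).
- ctrl.cut_out(picture, thing): "pixels" (384x512 bool, what is visible of it) and "xy" ([column, row] as shares, 0 to 1, of the picture: columns of its width, rows of its height, amid what is visible of it).
The state is a dict: "clock": time; "joint_pos": joint angles; "qvel": joint speeds; "tau": joint torques, N m; "tool_pos": TCP position; "orientation": TCP orientation; "force": force on the tool from outside, world axes, zero at the start; "moment": the same for the moment, N m; "opening": finger opening in m; "gripper_force": force on a finger pad.
Only numpy, scipy, OpenCV 4.12 (cv2) and the standard library are available. Lean on these libraries where they do the work, as an engineer would, in place of code of your own. Each camera call takes 0.05 s, during which the arm holds its last target. There are 200 camera calls.

## Working session

There is one attempt and no reset: what is moved stays moved. The work goes in short steps, Python scripts to look and compute and a tool call to move; the robot and the scene stay as the last step left them, time stands still between calls to the robot, and variables do not carry over. Pictures are saved under pics/ and viewed, at most 10 in all, crops included, and the job is handed in when it is done.

Besides the shell and the picture viewer there is one more tool, called after "Request:" as name(argument=value, ...) on one line, values as JSON. send_rows: Moves the arm, as the interface text tells. Shift numbers are shares of 800 mm and turn numbers shares of 90 degrees, none past 1 either way. Its arguments: {"type":"object","properties":{"deltas":{"type":"array","items":{"type":"array"}},"gripper":{"type":"number"}},"required":["deltas"]}

```bash
mkdir -p pics; ls
cat > h.py <<'E'
import numpy as np, cv2
from plant import ctrl
def cam(p):
    f=192/np.tan(np.radians(p["vertical_fov"])/2)
    K=np.array([[f,0,p["cx"]],[0,f,p["cy"]],[0,0,1.]])
    R=cv2.Rodrigues(np.array(p["rvec"],float))[0]
    return K,R,np.array(p["tvec"],float)
def ray(p,uv,z):
    K,R,t=cam(p); d=R.T@np.linalg.inv(K)@np.array([uv[0],uv[1],1.]); c=-R.T@t
    return c+d*(z-c[2])/d[2]
def proj(p,X):
    K,R,t=cam(p); q=K@(R@np.array(X,float)+t); return q[:2]/q[2]
def save(p,n): cv2.imwrite("pics/"+n,p["color"][...,::-1])
E
python3 - <<'E'
from h import *
H=dict(drive=.05,swing_arm=.117,post_top=.15,hopper_cap=.03,spacer_long=.045,spacer_short=.03,sleeve=.025)
o=ctrl.get_obs();print(o)
for n in["scene","side","wrist"]:
    p=ctrl.snapshot(n);save(p,n+"0.png")
    K,R,t=cam(p);print(n,"cam at",-R.T@t)
    for k,z in H.items():
        for r in ctrl.boxes_of(p,k)[:2]:
            uv=np.array(r["xy"])*[512,384];print(k,round(r["conf"],2),uv.round(),ray(p,uv,z).round(3))
a=[cv2.imread(f"pics/{n}0.png") for n in["scene","wrist"]]
E
```

```text
pics
{'clock': 0.0, 'joint_pos': array([ 1.65056999e+01,  2.05904682e+01,  6.33453407e-01, -1.99640471e-02,
       -7.01366554e+01, -1.65066380e+01]), 'qvel': array([ 0.00505687, -0.04338341, -0.04963417, -0.00149704, -0.05923093,
       -0.07777167]), 'tau': array([-8.00930356e-04, -5.82726967e+01,  2.93058443e+01,  6.99745238e+00,
        6.93249181e-03, -2.06530804e-04]), 'tool_pos': array([ 6.74610614e-01, -3.49249489e-05,  2.91231578e-01]), 'orientation': array([ 1.79904857e+02, -8.62266959e-03, -9.00077296e+01]), 'force': array([0.55140065, 0.02983893, 0.1242909 ]), 'moment': array([-0.06039888,  0.04870774, -0.01983942]), 'gripper_force': 0.0, 'opening': 0.08777059598885692}
scene cam at [ 0.95243177 -0.39167287  0.81552825]
drive 0.88 [279. 245.] [ 0.65  -0.005  0.05 ]
swing_arm 0.75 [264. 208.] [0.595 0.013 0.117]
post_top 0.87 [266. 207.] [ 0.613 -0.002  0.15 ]
post_top 0.18 [282. 244.] [ 0.693 -0.051  0.15 ]
hopper_cap 0.67 [330. 218.] [0.687 0.139 0.03 ]
spacer_long 0.79 [222. 271.] [ 0.598 -0.129  0.045]
spacer_short 0.72 [190. 241.] [ 0.482 -0.116  0.03 ]
spacer_short 0
[... 255 characters left out ...]
027 0.117]
post_top 0.97 [267. 198.] [ 0.578 -0.007  0.15 ]
hopper_cap 0.93 [277. 179.] [0.664 0.141 0.03 ]
hopper_cap 0.58 [294. 267.] [ 0.602 -0.121  0.03 ]
spacer_long 0.68 [298. 266.] [ 0.606 -0.13   0.045]
spacer_short 0.76 [240. 280.] [ 0.48  -0.111  0.03 ]
spacer_short 0.18 [295. 265.] [ 0.606 -0.117  0.03 ]
sleeve 0.68 [225. 189.] [0.524 0.158 0.025]
wrist cam at [ 0.67491444 -0.08204344  0.38475764]
drive 0.68 [280. 174.] [0.646 0.001 0.05 ]
swing_arm 0.76 [332. 206.] [0.6   0.017 0.117]
post_top 0.55 [331. 209.] [0.61  0.008 0.15 ]
hopper_cap 0.77 [258. 256.] [0.671 0.122 0.03 ]
spacer_long 0.58 [329.  52.] [ 0.597 -0.13   0.045]
spacer_short 0.98 [435.  73.] [ 0.472 -0.11   0.03 ]
```

Run:
```python
import cv2,numpy as np
a=[cv2.imread(f"pics/{n}0.png") for n in["scene","wrist"]]
s=cv2.resize(a[0][130:320,140:390],(800,600)) ;cv2.imwrite("pics/s1.png",s)
cv2.imwrite("pics/w1.png",cv2.resize(a[1],(800,600)))
```

```text
(no output)
```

View pics/s1.png

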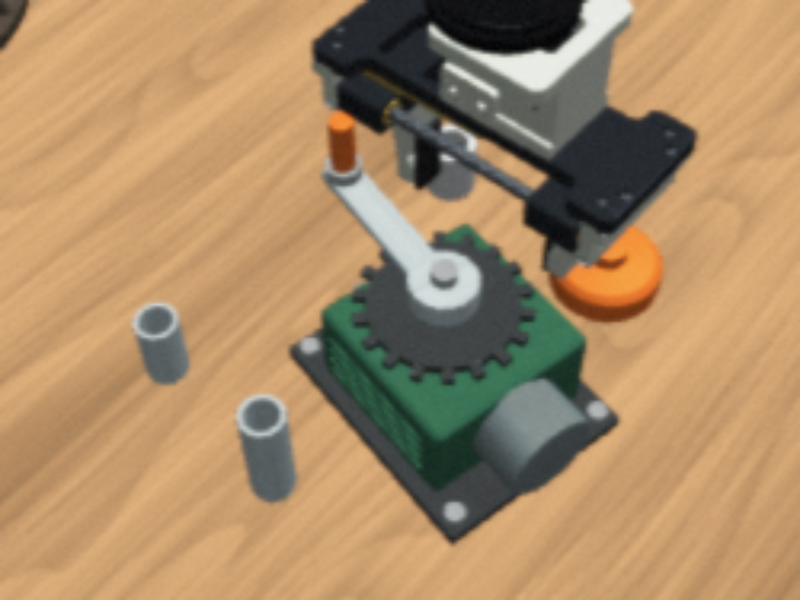

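View pics/w1.png

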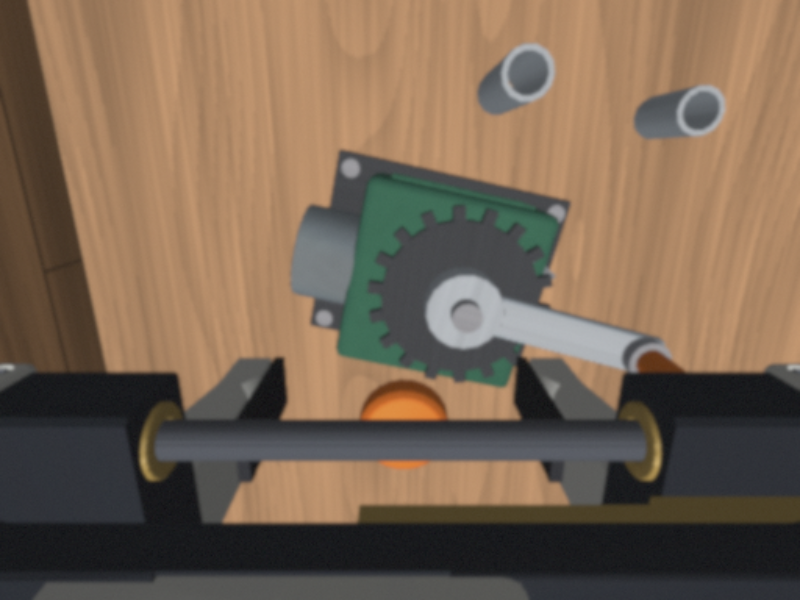

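The crop shows the post top at about scene (247,167) and the hub pin at about (279,215.5). In the wrist picture the hub is at about (299,202). The post is to the robot's side and the arm is otherwise clear. The finger backs are ~65 mm off centre, and the loose parts look far enough away.

Run:
```python
from h import *
s=ctrl.snapshot("scene");w=ctrl.snapshot("wrist");d=ctrl.snapshot("side")
print("axis",*[ray(s,(278.8,215.5),z).round(4) for z in(.117,.13)],*[ray(w,(298.9,201.6),z).round(4) for z in(.117,.13)])
print("post",ray(s,(246.9,167.4),.171).round(4))
for p,n in((s,"s"),(d,"d")):
    r=ctrl.cut_out(p,"post_top")[0];m=np.array(r["pixels"]);hsv=cv2.cvtColor(p["color"],cv2.COLOR_RGB2HSV)
    o=((hsv[...,0]<14)&(hsv[...,1]>180)&(hsv[...,2]>90)).astype(np.uint8)
    c,l,st,ce=cv2.connectedComponentsWithStats(o)
    for i in range(1,c):
        if st[i,4]>25:
            ys,xs=np.where(l==i);print(n,st[i],ce[i].round(1))
            u=xs[ys<=ys.min()+4];print(" top centre z.171",ray(p,(u.mean()+.5,ys.min()+3),.171).round(4), "centroid z.14",ray(p,ce[i]+.5,.144).round(4))
```

```text
axis [0.6306 0.0173 0.117 ] [0.6366 0.0097 0.13  ] [0.6325 0.0127 0.117 ] [0.6345 0.0081 0.13  ]
post [0.5223 0.0411 0.171 ]
s [243 165   8  19  97] [246.7 174.7]
 top centre z.171 [0.5236 0.0399 0.171 ] centroid z.14 [0.5205 0.0422 0.144 ]
s [312 208  35  24 278] [329.3 223.8]
 top centre z.171 [0.7474 0.0769 0.171 ] centroid z.14 [0.7341 0.0494 0.144 ]
s [326 210  10   6  37] [330.9 213.1]
 top centre z.171 [0.7302 0.0562 0.171 ] centroid z.14 [0.7213 0.0735 0.144 ]Traceback (most recent call last):
  File "<stdin>", line 6, in <module>
IndexError: list index out of range
```

Request:
send_rows(deltas=[[[-0.0125, 0.048, 0], -0.078], [[-0.025, 0.096, 0], -0.156], [[-0.0375, 0.144, 0], -0.234], [[-0.05, 0.191, 0], -0.312], [[-0.05, 0.191, 0], -0.39]], gripper=0.5)

```text
clock: 1.87
tool_pos: [0.5165, 0.0401, 0.2925]
orientation: [180.0, 0.1, -54.5]
force: [-1.6, 0.8, -0.4]
opening: 0.0597
gripper_force: 0.0
```

Request:
send_rows(deltas=[[[0, 0, 0], -0.075], [[0, 0, 0], -0.15], [[0, 0, 0], -0.225], [[0, 0, 0], -0.3], [[0, 0, 0], -0.375]])

```text
clock: 2.28
tool_pos: [0.5221, 0.04, 0.2924]
orientation: [-180.0, -0.0, -20.8]
force: [0.1, 0.1, 0.1]
opening: 0.044
gripper_force: 0.0
```

Request:
send_rows(deltas=[[[0, 0, 0], -0.062], [[0, 0, 0], -0.062], [[0, 0, 0], -0.062], [[0, 0, 0], -0.062], [[0, 0, 0], -0.062]])

```text
clock: 2.7
tool_pos: [0.5222, 0.04, 0.2922]
orientation: [-180.0, -0.0, -15.7]
force: [-0.0, 0.0, 0.1]
opening: 0.0438
gripper_force: 0.0
```

Run:
```python
from h import *
o=ctrl.get_obs();print({k:np.round(o[k],4) for k in("clock","tool_pos","orientation","force","opening")})
w=ctrl.snapshot("wrist");s=ctrl.snapshot("side")
T=o["tool_pos"]
for p in(w,s): print(proj(p,[.522,.04,.171]).round(),proj(p,[.635,.0085,.125]).round(), proj(p,[T[0],T[1],T[2]-.066]).round())
im=np.hstack([w["color"],s["color"][100:292,140:396].repeat(2,0).repeat(2,1)])[...,::-1]
cv2.imwrite("pics/c2.png",cv2.resize(im,(800,300)))
```

```text
{'clock': np.float64(2.7), 'tool_pos': array([0.5222, 0.04  , 0.2922]), 'orientation': array([-1.799961e+02, -4.600000e-03, -1.570420e+01]), 'force': array([-0.0326,  0.0489,  0.0717]), 'opening': np.float64(0.0438)}
[256. 209.] [256.  53.] [256. 242.]
[235. 182.] [288. 194.] [234. 164.]
```

View pics/c2.png

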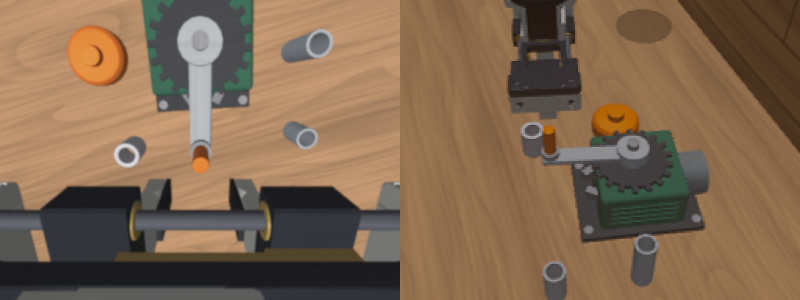

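The post top is at wrist px (257,211), against (256,209) predicted, and the hub matches too, so I'm descending around the post.

Request:
send_rows(deltas=[[[0, 0, 0.03], 0], [[0, 0, 0.06], 0], [[0, 0, 0.09], 0], [[0, 0, 0.1075], 0], [[0, 0, 0.1075], 0]])

```text
clock: 3.22
tool_pos: [0.5205, 0.0394, 0.203]
orientation: [179.8, 0.3, -15.7]
force: [-0.3, 0.6, -1.2]
opening: 0.0436
gripper_force: 0.0
```

Run:
```python
import numpy as np
r=.117
for f in(3,5,6,8,10,12,16):
    a=np.radians(f);print(f,"x",round(r*(1-np.cos(a))/.8,5),"y",round(r*np.sin(a)/.8,5),"turn",round(f/90,4))
```

```text
3 x 0.0002 y 0.00765 turn 0.0333
5 x 0.00056 y 0.01275 turn 0.0556
6 x 0.0008 y 0.01529 turn 0.0667
8 x 0.00142 y 0.02035 turn 0.0889
10 x 0.00222 y 0.0254 turn 0.1111
12 x 0.0032 y 0.03041 turn 0.1333
16 x 0.00567 y 0.04031 turn 0.1778
```

Request:
send_rows(deltas=[[[0, -0.003, 0], 0.01], [[0.0002, -0.006, 0], 0.026], [[0.0004, -0.009, 0], 0.04], [[0.0006, -0.0128, 0], 0.0556], [[0.0006, -0.0128, 0], 0.0556]])

```text
clock: 3.63
tool_pos: [0.5265, 0.0505, 0.2079]
orientation: [-179.9, -0.1, -20.7]
force: [-0.8, 0.0, 0.3]
opening: 0.0439
gripper_force: 0.0
```

Request:
send_rows(deltas=[[[0, -0.0009, 0], 0.004], [[0, -0.0018, 0], 0.008], [[0, -0.0026, 0], 0.0112], [[0, -0.0026, 0], 0.0112], [[0, -0.0026, 0], 0.0112]])

```text
clock: 4.05
tool_pos: [0.5261, 0.0517, 0.2063]
orientation: [-180.0, -0.0, -21.6]
force: [-0.9, -0.1, -1.0]
opening: 0.044
gripper_force: 0.0
```

Request:
send_rows(deltas=[[[0, -0.0009, 0], 0.004], [[0, -0.0018, 0], 0.008], [[0, -0.0026, 0], 0.0112], [[0, -0.0026, 0], 0.0112], [[0, -0.0026, 0], 0.0112]])

```text
clock: 4.47
tool_pos: [0.5269, 0.0536, 0.2061]
orientation: [180.0, 0.0, -22.6]
force: [-0.6, -0.4, -0.2]
opening: 0.044
gripper_force: 0.2
```

Request:
send_rows(deltas=[[[0, -0.0005, 0], 0.003], [[0, -0.001, 0], 0.005], [[0, -0.0015, 0], 0.0065], [[0, -0.002, 0], 0.0088], [[0, -0.002, 0], 0.0088]])

```text
clock: 4.88
tool_pos: [0.5275, 0.0551, 0.2061]
orientation: [180.0, 0.0, -23.4]
force: [0.4, -0.7, -0.4]
opening: 0.0437
gripper_force: 0.2
```

Request:
send_rows(deltas=[[[0, -0.0005, 0], 0.003], [[0, -0.001, 0], 0.005], [[0, -0.0015, 0], 0.0065], [[0, -0.002, 0], 0.0088], [[0, -0.002, 0], 0.0088]])

```text
clock: 5.3
tool_pos: [0.5281, 0.0566, 0.2061]
orientation: [-180.0, 0.0, -24.2]
force: [0.4, -0.1, -0.8]
opening: 0.044
gripper_force: 0.2
```

Request:
send_rows(deltas=[[[0, -0.0006, 0], 0.003], [[0, -0.0012, 0], 0.006], [[0, -0.0018, 0], 0.009], [[0, -0.0025, 0], 0.0112], [[0, -0.0025, 0], 0.0112]])

```text
clock: 5.72
tool_pos: [0.529, 0.0585, 0.2061]
orientation: [180.0, 0.0, -25.2]
force: [-0.1, -0.6, 0.0]
opening: 0.0442
gripper_force: 0.1
```

Request:
send_rows(deltas=[[[0, -0.0006, 0], 0.003], [[0, -0.0012, 0], 0.006], [[0, -0.0018, 0], 0.009], [[0, -0.0025, 0], 0.0112], [[0, -0.0025, 0], 0.0112]])

```text
clock: 6.13
tool_pos: [0.5299, 0.0603, 0.2062]
orientation: [-180.0, -0.0, -26.2]
force: [-0.3, -0.6, 0.6]
opening: 0.044
gripper_force: 0.1
```

Request:
send_rows(deltas=[[[0, -0.0006, 0], 0.003], [[0, -0.0012, 0], 0.006], [[0, -0.0018, 0], 0.009], [[0, -0.0025, 0], 0.0112], [[0, -0.0025, 0], 0.0112]])

```text
clock: 6.55
tool_pos: [0.5307, 0.0621, 0.2062]
orientation: [180.0, 0.0, -27.2]
force: [-0.5, -0.4, -0.4]
opening: 0.0437
gripper_force: 0.1
```

Request:
send_rows(deltas=[[[0, -0.0006, 0], 0.003], [[0, -0.0012, 0], 0.006], [[0, -0.0018, 0], 0.009], [[0, -0.0025, 0], 0.0112], [[0, -0.0025, 0], 0.0112]])

```text
clock: 6.97
tool_pos: [0.5316, 0.0639, 0.2061]
orientation: [-180.0, 0.0, -28.2]
force: [-0.0, -0.0, -0.7]
opening: 0.0438
gripper_force: 0.1
```

Request:
send_rows(deltas=[[[0, -0.0006, 0], 0.003], [[0, -0.0012, 0], 0.006], [[0, -0.0018, 0], 0.009], [[0, -0.0025, 0], 0.0112], [[0, -0.0025, 0], 0.0112]])

```text
clock: 7.38
tool_pos: [0.5326, 0.0656, 0.2061]
orientation: [180.0, 0.0, -29.2]
force: [-0.0, -0.7, 0.5]
opening: 0.0435
gripper_force: 0.1
```

Request:
send_rows(deltas=[[[0, -0.0006, 0], 0.003], [[0, -0.0012, 0], 0.006], [[0, -0.0018, 0], 0.009], [[0, -0.0025, 0], 0.0112], [[0, -0.0025, 0], 0.0112]])

```text
clock: 7.8
tool_pos: [0.5336, 0.0673, 0.2062]
orientation: [-180.0, 0.0, -30.2]
force: [-0.4, -0.5, -0.4]
opening: 0.0435
gripper_force: 0.1
```

Request:
send_rows(deltas=[[[0, -0.0006, 0], 0.003], [[0, -0.0012, 0], 0.006], [[0, -0.0018, 0], 0.009], [[0, -0.0025, 0], 0.0112], [[0, -0.0025, 0], 0.0112]])

```text
clock: 8.22
tool_pos: [0.5346, 0.0691, 0.2062]
orientation: [-180.0, -0.0, -31.2]
force: [0.0, -0.2, -0.1]
opening: 0.0438
gripper_force: 0.1
```

Request:
send_rows(deltas=[[[0, -0.0006, 0], 0.003], [[0, -0.0012, 0], 0.006], [[0, -0.0018, 0], 0.009], [[0, -0.0025, 0], 0.0112], [[0, -0.0025, 0], 0.0112]])

```text
clock: 8.63
tool_pos: [0.5356, 0.0708, 0.2061]
orientation: [180.0, 0.0, -32.3]
force: [0.4, -1.5, 0.5]
opening: 0.0438
gripper_force: 0.1
```

Run:
```python
from h import *
w=ctrl.snapshot("wrist");save(w,"w3.png")
```

```text
(no output)
```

View pics/w3.png

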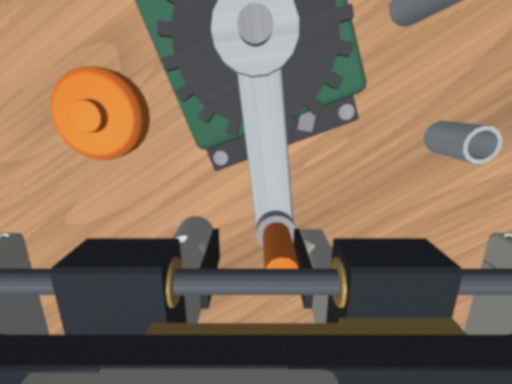

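The post rests against the right-hand (anticlockwise-side) pad and the arm is following it. Continuing.

Request:
send_rows(deltas=[[[0, -0.0005, 0], 0.003], [[0, -0.001, 0], 0.005], [[0, -0.0015, 0], 0.0065], [[0, -0.002, 0], 0.0088], [[0, -0.002, 0], 0.0088]])

```text
clock: 9.1
tool_pos: [0.5364, 0.0721, 0.2061]
orientation: [-180.0, 0.0, -33.1]
force: [0.4, -0.8, 0.0]
opening: 0.0437
gripper_force: 0.2
```

Request:
send_rows(deltas=[[[0, -0.0005, 0], 0.003], [[0, -0.001, 0], 0.005], [[0, -0.0015, 0], 0.0065], [[0, -0.002, 0], 0.0088], [[0, -0.002, 0], 0.0088]])

```text
clock: 9.52
tool_pos: [0.5373, 0.0735, 0.2061]
orientation: [180.0, 0.0, -33.8]
force: [-0.6, -1.1, 0.1]
opening: 0.0436
gripper_force: 0.2
```

Request:
send_rows(deltas=[[[0, -0.0006, 0], 0.003], [[0, -0.0012, 0], 0.006], [[0, -0.0018, 0], 0.009], [[0, -0.0025, 0], 0.0112], [[0, -0.0025, 0], 0.0112]])

```text
clock: 9.93
tool_pos: [0.5381, 0.0745, 0.2061]
orientation: [179.9, 0.0, -34.9]
force: [-1.4, -4.7, 0.6]
opening: 0.044
gripper_force: 2.3
```

Request:
send_rows(deltas=[[[0, -0.0006, 0], 0.003], [[0, -0.0012, 0], 0.006], [[0, -0.0018, 0], 0.009], [[0, -0.0025, 0], 0.0112], [[0, -0.0025, 0], 0.0112]])

```text
clock: 10.35
tool_pos: [0.5389, 0.0753, 0.2059]
orientation: [179.8, 0.0, -35.9]
force: [-1.3, -9.2, 1.7]
opening: 0.0442
gripper_force: 3.9
```

Clockwise end felt: about 9 N, under the drag limit. Now anticlockwise: first across the slack, then gently.

Request:
send_rows(deltas=[[[0.0001, 0.005, 0], -0.022], [[0.0003, 0.01, 0], -0.044], [[0.0008, 0.015, 0], -0.066], [[0.0014, 0.0203, 0], -0.089], [[0.0022, 0.0254, 0], -0.111]])

```text
clock: 10.77
tool_pos: [0.5293, 0.0596, 0.2063]
orientation: [-179.9, -0.0, -25.7]
force: [-0.2, 0.4, -0.4]
opening: 0.044
gripper_force: 0.0
```

Request:
send_rows(deltas=[[[0, 0.0025, 0], -0.011], [[0.0001, 0.005, 0], -0.022], [[0.0002, 0.0076, 0], -0.0333], [[0.0004, 0.01, 0], -0.044], [[0.0006, 0.0128, 0], -0.0556]])

```text
clock: 11.18
tool_pos: [0.5252, 0.0499, 0.2062]
orientation: [-180.0, -0.0, -20.8]
force: [-0.3, 0.7, 0.8]
opening: 0.0441
gripper_force: 0.4
```

Request:
send_rows(deltas=[[[0, 0.0025, 0], -0.011], [[0.0001, 0.005, 0], -0.022], [[0.0002, 0.0076, 0], -0.0333], [[0.0004, 0.01, 0], -0.044], [[0.0006, 0.0128, 0], -0.0556]])

```text
clock: 11.6
tool_pos: [0.5218, 0.0399, 0.2062]
orientation: [-180.0, -0.0, -15.7]
force: [1.2, 0.5, 1.2]
opening: 0.0441
gripper_force: 0.3
```

Request:
send_rows(deltas=[[[0, 0.0025, 0], -0.011], [[0.0001, 0.005, 0], -0.022], [[0.0002, 0.0076, 0], -0.0333], [[0.0002, 0.0076, 0], -0.0333], [[0.0002, 0.0076, 0], -0.0333]])

```text
clock: 12.02
tool_pos: [0.5202, 0.0339, 0.2061]
orientation: [180.0, 0.0, -12.9]
force: [0.2, -0.5, 0.2]
opening: 0.0437
gripper_force: 0.0
```

Request:
send_rows(deltas=[[[0, 0.0025, 0], -0.011], [[0.0001, 0.005, 0], -0.022], [[0.0002, 0.0076, 0], -0.0333], [[0.0002, 0.0076, 0], -0.0333], [[0.0002, 0.0076, 0], -0.0333]])

```text
clock: 12.43
tool_pos: [0.5191, 0.028, 0.2062]
orientation: [180.0, 0.0, -9.9]
force: [-0.2, -1.0, -0.3]
opening: 0.0439
gripper_force: 0.0
```

Request:
send_rows(deltas=[[[0, 0.0015, 0], -0.006], [[0, 0.003, 0], -0.012], [[0.0001, 0.005, 0], -0.022], [[0.0001, 0.005, 0], -0.022], [[0.0001, 0.005, 0], -0.022]])

```text
clock: 12.85
tool_pos: [0.5185, 0.024, 0.2062]
orientation: [180.0, 0.0, -7.9]
force: [-0.1, -0.3, 0.8]
opening: 0.0437
gripper_force: 0.0
```

Request:
send_rows(deltas=[[[0, 0.0006, 0], -0.003], [[0, 0.0012, 0], -0.006], [[0, 0.0018, 0], -0.009], [[0, 0.0025, 0], -0.0112], [[0, 0.0025, 0], -0.0112]])

```text
clock: 13.27
tool_pos: [0.5183, 0.0222, 0.2061]
orientation: [180.0, 0.0, -6.8]
force: [-0.8, 0.4, -0.4]
opening: 0.0438
gripper_force: 0.2
```

Request:
send_rows(deltas=[[[0, 0.0006, 0], -0.003], [[0, 0.0012, 0], -0.006], [[0, 0.0018, 0], -0.009], [[0, 0.0025, 0], -0.0112], [[0, 0.0025, 0], -0.0112]])

```text
clock: 13.68
tool_pos: [0.518, 0.0201, 0.2062]
orientation: [180.0, 0.0, -5.8]
force: [0.1, 0.2, 0.1]
opening: 0.0436
gripper_force: 0.2
```

Request:
send_rows(deltas=[[[0, 0.0006, 0], -0.003], [[0, 0.0012, 0], -0.006], [[0, 0.0018, 0], -0.009], [[0, 0.0025, 0], -0.0112], [[0, 0.0025, 0], -0.0112]])

```text
clock: 14.1
tool_pos: [0.5178, 0.0182, 0.2062]
orientation: [180.0, 0.0, -4.8]
force: [0.5, 0.3, -0.6]
opening: 0.0437
gripper_force: 0.2
```

Request:
send_rows(deltas=[[[0, 0.0006, 0], -0.003], [[0, 0.0012, 0], -0.006], [[0, 0.0018, 0], -0.009], [[0, 0.0025, 0], -0.0112], [[0, 0.0025, 0], -0.0112]])

```text
clock: 14.52
tool_pos: [0.5176, 0.0162, 0.2062]
orientation: [180.0, 0.0, -3.8]
force: [0.4, 0.2, 0.4]
opening: 0.0439
gripper_force: 0.2
```

Request:
send_rows(deltas=[[[0, 0.0006, 0], -0.003], [[0, 0.0012, 0], -0.006], [[0, 0.0018, 0], -0.009], [[0, 0.0025, 0], -0.0112], [[0, 0.0025, 0], -0.0112]])

```text
clock: 14.93
tool_pos: [0.5175, 0.0142, 0.2062]
orientation: [180.0, 0.0, -2.8]
force: [-0.1, 0.9, -0.5]
opening: 0.0441
gripper_force: 0.2
```

Request:
send_rows(deltas=[[[0, 0.0006, 0], -0.003], [[0, 0.0012, 0], -0.006], [[0, 0.0018, 0], -0.009], [[0, 0.0025, 0], -0.0112], [[0, 0.0025, 0], -0.0112]])

```text
clock: 15.35
tool_pos: [0.5174, 0.0122, 0.2062]
orientation: [180.0, 0.0, -1.8]
force: [-0.3, 0.1, 0.0]
opening: 0.0435
gripper_force: 0.2
```

Request:
send_rows(deltas=[[[0, 0.0006, 0], -0.003], [[0, 0.0012, 0], -0.006], [[0, 0.0018, 0], -0.009], [[0, 0.0025, 0], -0.0112], [[0, 0.0025, 0], -0.0112]])

```text
clock: 15.77
tool_pos: [0.5173, 0.0102, 0.2061]
orientation: [180.0, 0.0, -0.8]
force: [-0.0, 0.3, -1.1]
opening: 0.0438
gripper_force: 0.2
```

Request:
send_rows(deltas=[[[0, 0.0006, 0], -0.003], [[0, 0.0012, 0], -0.006], [[0, 0.0018, 0], -0.009], [[0, 0.0025, 0], -0.0112], [[0, 0.0025, 0], -0.0112]])

```text
clock: 16.18
tool_pos: [0.5173, 0.0082, 0.2061]
orientation: [180.0, 0.0, 0.2]
force: [0.8, 0.7, -0.6]
opening: 0.0439
gripper_force: 0.2
```

Request:
send_rows(deltas=[[[0, 0.0006, 0], -0.003], [[0, 0.0012, 0], -0.006], [[0, 0.0018, 0], -0.009], [[0, 0.0025, 0], -0.0112], [[0, 0.0025, 0], -0.0112]])

```text
clock: 16.6
tool_pos: [0.5173, 0.0062, 0.2062]
orientation: [180.0, 0.0, 1.2]
force: [0.2, 0.3, -0.3]
opening: 0.044
gripper_force: 0.1
```

Request:
send_rows(deltas=[[[0, 0.0006, 0], -0.003], [[0, 0.0012, 0], -0.006], [[0, 0.0018, 0], -0.009], [[0, 0.0025, 0], -0.0112], [[0, 0.0025, 0], -0.0112]])

```text
clock: 17.02
tool_pos: [0.5174, 0.0042, 0.2062]
orientation: [180.0, 0.0, 2.2]
force: [0.6, 0.7, -0.6]
opening: 0.0439
gripper_force: 0.1
```

Request:
send_rows(deltas=[[[0, 0.0006, 0], -0.003], [[0, 0.0012, 0], -0.006], [[0, 0.0018, 0], -0.009], [[0, 0.0025, 0], -0.0112], [[0, 0.0025, 0], -0.0112]])

```text
clock: 17.43
tool_pos: [0.5174, 0.0022, 0.2061]
orientation: [180.0, 0.0, 3.2]
force: [-0.4, 0.6, 0.6]
opening: 0.044
gripper_force: 0.1
```

Request:
send_rows(deltas=[[[0, 0.0006, 0], -0.003], [[0, 0.0012, 0], -0.006], [[0, 0.0018, 0], -0.009], [[0, 0.0025, 0], -0.0112], [[0, 0.0025, 0], -0.0112]])

```text
clock: 17.85
tool_pos: [0.5175, 0.0002, 0.2062]
orientation: [180.0, 0.0, 4.2]
force: [0.2, 0.8, -0.2]
opening: 0.0441
gripper_force: 0.1
```

Request:
send_rows(deltas=[[[0, 0.0006, 0], -0.003], [[0, 0.0012, 0], -0.006], [[0, 0.0018, 0], -0.009], [[0, 0.0025, 0], -0.0112], [[0, 0.0025, 0], -0.0112]])

```text
clock: 18.27
tool_pos: [0.5177, -0.0018, 0.2062]
orientation: [180.0, 0.0, 5.3]
force: [0.3, 0.4, 0.7]
opening: 0.044
gripper_force: 0.1
```

Request:
send_rows(deltas=[[[0, 0.0006, 0], -0.003], [[0, 0.0012, 0], -0.006], [[0, 0.0018, 0], -0.009], [[0, 0.0025, 0], -0.0112], [[0, 0.0025, 0], -0.0112]])

```text
clock: 18.68
tool_pos: [0.5179, -0.0038, 0.2062]
orientation: [180.0, 0.0, 6.3]
force: [0.1, 0.5, 0.5]
opening: 0.044
gripper_force: 0.1
```

Request:
send_rows(deltas=[[[0, 0.0006, 0], -0.003], [[0, 0.0012, 0], -0.006], [[0, 0.0018, 0], -0.009], [[0, 0.0025, 0], -0.0112], [[0, 0.0025, 0], -0.0112]])

```text
clock: 19.1
tool_pos: [0.5181, -0.0058, 0.2061]
orientation: [180.0, 0.0, 7.3]
force: [-0.4, 0.1, -0.2]
opening: 0.044
gripper_force: 0.1
```

Request:
send_rows(deltas=[[[0, 0.0006, 0], -0.003], [[0, 0.0012, 0], -0.006], [[0, 0.0018, 0], -0.009], [[0, 0.0025, 0], -0.0112], [[0, 0.0025, 0], -0.0112]])

```text
clock: 19.52
tool_pos: [0.5183, -0.0078, 0.2062]
orientation: [180.0, 0.0, 8.3]
force: [0.0, 0.6, 0.5]
opening: 0.0438
gripper_force: 0.1
```

Request:
send_rows(deltas=[[[0, 0.0006, 0], -0.003], [[0, 0.0012, 0], -0.006], [[0, 0.0018, 0], -0.009], [[0, 0.0025, 0], -0.0112], [[0, 0.0025, 0], -0.0112]])

```text
clock: 19.93
tool_pos: [0.5186, -0.0097, 0.2061]
orientation: [180.0, 0.0, 9.3]
force: [-0.0, 0.6, 0.2]
opening: 0.044
gripper_force: 0.1
```

Request:
send_rows(deltas=[[[0, 0.0006, 0], -0.003], [[0, 0.0012, 0], -0.006], [[0, 0.0018, 0], -0.009], [[0, 0.0025, 0], -0.0112], [[0, 0.0025, 0], -0.0112]])

```text
clock: 20.35
tool_pos: [0.519, -0.0117, 0.2062]
orientation: [180.0, 0.0, 10.3]
force: [-0.3, 0.1, -0.4]
opening: 0.044
gripper_force: 0.1
```

Request:
send_rows(deltas=[[[0, 0.0006, 0], -0.003], [[0, 0.0012, 0], -0.006], [[0, 0.0018, 0], -0.009], [[0, 0.0025, 0], -0.0112], [[0, 0.0025, 0], -0.0112]])

```text
clock: 20.77
tool_pos: [0.5193, -0.0137, 0.2061]
orientation: [180.0, 0.0, 11.3]
force: [0.5, 0.3, -0.8]
opening: 0.0439
gripper_force: 0.1
```

Request:
send_rows(deltas=[[[0, 0.0006, 0], -0.003], [[0, 0.0012, 0], -0.006], [[0, 0.0018, 0], -0.009], [[0, 0.0025, 0], -0.0112], [[0, 0.0025, 0], -0.0112]])

```text
clock: 21.18
tool_pos: [0.5197, -0.0157, 0.2061]
orientation: [180.0, 0.0, 12.3]
force: [-0.3, 0.1, 0.0]
opening: 0.0441
gripper_force: 0.1
```

Request:
send_rows(deltas=[[[0, 0.0006, 0], -0.003], [[0, 0.0012, 0], -0.006], [[0, 0.0018, 0], -0.009], [[0, 0.0025, 0], -0.0112], [[0, 0.0025, 0], -0.0112]])

```text
clock: 21.6
tool_pos: [0.5202, -0.0171, 0.2061]
orientation: [-180.0, -0.0, 13.3]
force: [-0.3, 5.6, 0.6]
opening: 0.0437
gripper_force: 2.4
```

Request:
send_rows(deltas=[[[0, 0.0007, 0], -0.003], [[0, 0.0015, 0], -0.006], [[0, 0.0015, 0], -0.006], [[0, 0.0015, 0], -0.006], [[0, 0.0015, 0], -0.006]])

```text
clock: 22.02
tool_pos: [0.5204, -0.0179, 0.2061]
orientation: [-179.9, -0.0, 13.8]
force: [-1.1, 8.0, 0.1]
opening: 0.0441
gripper_force: 3.9
```

Run:
```python
import numpy as np
ax=np.array([.635,.0085])
for p in([.5381,.0745],[.5389,.0753],[.5202,-.0171]):
    d=np.array(p)-ax;print(np.degrees(np.arctan2(d[1],-d[0])),np.hypot(*d))
from h import *
print(ctrl.get_obs()["tool_pos"],ctrl.get_obs()["force"])
```

```text
34.259346814272334 0.11724167347833277
34.80352153402782 0.11703610554012805
-12.571076812153072 0.11761972623671593
[ 0.52041371 -0.01787597  0.20611279] [-1.12302798  7.97445439  0.10302534]
```

Both ends are felt: the TCP angle was 33.7° at one and −11.9° at the other, so the middle is about 10.9°. I'll go there, close the fingers to centre the post, then release it.

Request:
send_rows(deltas=[[[0.0001, -0.005, 0], 0.022], [[0.0003, -0.01, 0], 0.044], [[0.0008, -0.015, 0], 0.066], [[0.0014, -0.0203, 0], 0.089], [[0.0022, -0.0254, 0], 0.111]])

```text
clock: 22.43
tool_pos: [0.5171, 0.0012, 0.2062]
orientation: [180.0, 0.0, 3.8]
force: [1.0, -0.1, -0.2]
opening: 0.0442
gripper_force: 0.0
```

Request:
send_rows(deltas=[[[0, -0.0025, 0], 0.011], [[0.0001, -0.005, 0], 0.022], [[0.0002, -0.0076, 0], 0.0333], [[0.0004, -0.01, 0], 0.044], [[0.0006, -0.0128, 0], 0.0556]])

```text
clock: 22.85
tool_pos: [0.517, 0.0117, 0.2062]
orientation: [180.0, 0.0, -1.2]
force: [0.5, -0.4, -0.5]
opening: 0.0434
gripper_force: 0.3
```

Request:
send_rows(deltas=[[[0, -0.0025, 0], 0.011], [[0.0001, -0.005, 0], 0.022], [[0.0002, -0.0076, 0], 0.0333], [[0.0004, -0.01, 0], 0.044], [[0.0006, -0.0128, 0], 0.0556]])

```text
clock: 23.27
tool_pos: [0.5178, 0.0221, 0.2062]
orientation: [-180.0, -0.0, -6.3]
force: [0.4, -0.7, -0.1]
opening: 0.0437
gripper_force: 0.3
```

Request:
send_rows(deltas=[[[0, -0.0025, 0], 0.011], [[0.0001, -0.005, 0], 0.022], [[0.0001, -0.005, 0], 0.022], [[0.0001, -0.005, 0], 0.022], [[0.0001, -0.005, 0], 0.022]])

```text
clock: 23.68
tool_pos: [0.5182, 0.026, 0.2061]
orientation: [-180.0, 0.0, -8.1]
force: [0.9, 0.0, -0.3]
opening: 0.0439
gripper_force: 0.0
```

Request:
send_rows(deltas=[[[0, -0.002, 0], 0.009], [[0, -0.004, 0], 0.018], [[0.0001, -0.0061, 0], 0.027], [[0.0001, -0.0061, 0], 0.027], [[0.0001, -0.0061, 0], 0.027]])

```text
clock: 24.1
tool_pos: [0.5191, 0.0309, 0.2062]
orientation: [-180.0, -0.0, -10.6]
force: [-0.9, 0.3, -0.2]
opening: 0.0436
gripper_force: 0.0
```

Request:
send_rows(deltas=[[[0, 0, 0], 0], [[0, 0, 0], 0], [[0, 0, 0], 0], [[0, 0, 0], 0], [[0, 0, 0], 0]], gripper=0.22)

```text
clock: 24.52
tool_pos: [0.519, 0.0307, 0.2061]
orientation: [180.0, 0.0, -10.6]
force: [-0.1, -0.1, 0.0]
opening: 0.0204
gripper_force: 0.4
```

Request:
send_rows(deltas=[[[0, 0, 0], 0], [[0, 0, 0], 0], [[0, 0, 0], 0], [[0, 0, 0], 0], [[0, 0, 0], 0]])

```text
clock: 24.93
tool_pos: [0.519, 0.0307, 0.2061]
orientation: [-180.0, 0.0, -10.6]
force: [-0.8, -0.0, -0.4]
opening: 0.0195
gripper_force: 0.4
```

Centred and at rest. Opening, lifting and checking.

Request:
send_rows(deltas=[[[0, 0, 0], 0], [[0, 0, 0], 0], [[0, 0, 0], 0], [[0, 0, 0], 0], [[0, 0, 0], 0]], gripper=0.5)

```text
clock: 25.35
tool_pos: [0.5191, 0.0308, 0.2062]
orientation: [-180.0, -0.0, -10.6]
force: [0.5, -0.1, -0.6]
opening: 0.0424
gripper_force: 0.0
```

Request:
send_rows(deltas=[[[0, 0, -0.02], 0], [[0, 0, -0.045], 0], [[0, 0, -0.08], 0], [[0, 0, -0.1075], 0], [[0, 0, -0.1075], 0]])

```text
clock: 25.77
tool_pos: [0.521, 0.0311, 0.297]
orientation: [-179.8, -0.4, -10.5]
force: [1.4, -0.8, 0.7]
opening: 0.044
gripper_force: 0.0
```

Run:
```python
from h import *
w=ctrl.snapshot("wrist");save(w,"w4.png");s=ctrl.snapshot("scene");a=np.radians(10.9)
P=[.635-.12*np.cos(a),.0085+.12*np.sin(a),.171]
print("want post at",P,proj(w,P),proj(s,P),"hub",proj(w,[.635,.0085,.125]))
hsv=cv2.cvtColor(s["color"],cv2.COLOR_RGB2HSV)
o=((hsv[...,0]<14)&(hsv[...,1]>180)&(hsv[...,2]>90)).astype(np.uint8)
c,l,st,ce=cv2.connectedComponentsWithStats(o)
for i in range(1,c):
    if st[i,4]>25: print(st[i],ce[i],ray(s,ce[i]+.5,.144))
```

```text
want post at [np.float64(0.5171649544764267), np.float64(0.031191453158786957), 0.171] [257.01205522 212.08223919] [241.98812095 168.8938911 ] hub [258.23645891  57.2062935 ]
[239 168   8  18 113] [242.68141593 176.14159292] [0.51658378 0.03348708 0.144     ]
[312 200  35  32 643] [326.56454121 215.50388802] [0.71814352 0.06280021 0.144     ]
```

View pics/w4.png

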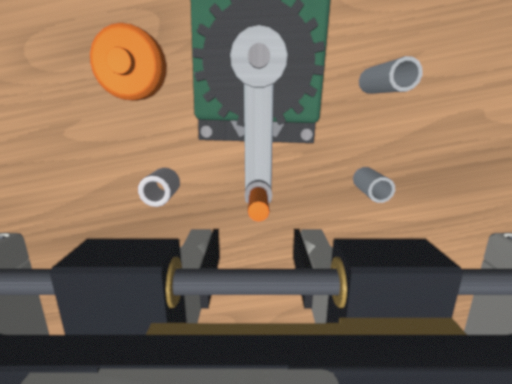

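The post is at wrist px (258,211), against (257,212) wanted, and the arm points straight down from the hub at (259,56). The loose parts are undisturbed and the gripper is clear, so I'm handing in.

```bash
python3 -c "
from plant import ctrl
print(ctrl.close_job())"
```

```text
the job is handed in; nothing more can be done
None
```

I pressed the arm firmly on both ends of its free play (about 9 N clockwise, then 8 N anticlockwise), left it released in the middle as measured, and handed the job in after about 26 s; no verdict was returned.

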